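Saucer, then tumbler, on the cork mat over the sink

TASK

Get a place ready on the sink board: first lift the glass salt shaker off the round cork mat and stand it upright on a free part of the white box's lid; then set the beige saucer flat on the cork mat, centred so that it lies wholly within the mat's edge; and last stand the yellow tumbler upright in the very middle of the saucer. Let go of each thing once it stands; put everything down rather than dropping it, and leave all the other things where they are.

Things in the scene. Friction and masses are not known exactly. Their poses are not given: they have to be found in the camera images.
- board: pine board laid over the sink, fixed; 580 mm (x) by 1040 mm (y); its origin is the centre of its underside and its flat top is 20 mm above that, at a height of 40 mm in the world; all things stand on it
- saucer_center (a point): beige melamine saucer: round, 120 mm across the rim, 24 mm high, open; its lip is 8 mm thick and nearly upright (outside radius 58 mm at 8 mm height, 60 mm at the top; foot radius 48 mm), inner floor flat, 5 mm above its underside and about 42 mm in radius; about 110 g, to be taken by the lip from above, one finger inside. Point: on its axis, 12 mm above its underside; z up
- tumbler_center (a point): yellow plastic tumbler, open top, standing upright: 95 mm high, 47 mm across the foot widening straight to 60 mm across the rim, wall 2.5 mm, about 70 g. Point: its centre, 47.5 mm above its foot; z up
- shaker_center (a point): glass salt shaker with chrome top, round: 40 mm across, 85 mm high, about 140 g; at the start it stands on the cork mat. Point: its centre, 42.5 mm above its foot; z up
- mat_top (a point): round cork mat, fixed flat on the board: 144 mm across, 5 mm thick. Point: the centre of its upper face
- lid_top (a point): white plastic box with clip-on lid, fixed, 120 mm (x) by 180 mm (y), 60 mm high with a flat lid; small clips stick out 4 mm at its two y ends, below the lid's top. Point: the centre of the lid's upper face; x across the lid, y along its length
- tin: low round blue-painted tin standing loose on the lid, 44 mm across, 30 mm high; bystander. Origin: centre of its underside
- grater: small upright steel box grater, 62 mm (x) by 44 mm (y), 106 mm high with its black handle; bystander. Origin: centre of its underside
- jar: amber glass jar with steel cap, 60 mm across, 90 mm high; bystander. Origin: centre of its underside
- mug: white ceramic mug, 76 mm across and 80 mm high, with a handle that stands out about 36 mm to its +y; bystander. Origin: centre of its underside
- soapdish: white plastic soap dish with brown soap, 110 mm (x) by 75 mm (y), 27 mm high; bystander. Origin: centre of its underside
- spice: little green glass spice jar, 34 mm across, 50 mm high; bystander. Origin: centre of its underside
- pepper: little dark wooden pepper pot, 34 mm across, 55 mm high; bystander. Origin: centre of its underside
- spoon: steel teaspoon lying along its x (bowl at +x), 130 mm long, bowl 32 mm across, handle 8 mm thick, under 15 mm high; bystander. Origin: its middle, on the underside

How it is judged:
By the outcome, as a careful person would: the job done as asked, in the order asked, and still so for the second after the job is handed in, with the robot touching nothing.
It also fails if it takes over 72 s, if anything falls off the work surface, if the arm or the gripper's body presses on something with over 40 N, if the wrist force passes 120 N, or if a joint passes its speed limit or range.

ROBOT

A 7-joint arm with a two-finger parallel gripper is mounted at the origin on the work surface. World frame = base frame: x ahead of the robot, y to its left, z up, the work surface at z = 0. Lengths are in m, angles in degrees, forces in N, time in s.
With the tool pointing down it reaches from about 0.375 to 0.925 m from the base axis. Payload 3.1 kg.
Tool frame: the origin (TCP) lies at the very end of the fingers, on their centre line; the grasp point (between the pads) lies 19 mm behind it (arm.grip_point_offset is the distance from the TCP to the grasp point, in m); z points along the fingers, y is the line along which they close (so a half turn about z gives the same grasp; the last joint's range is limited). The gripper opens to 85 mm and grips with 20 to 120 N. Pads are 22 mm wide; open, the fingers measure 114 mm over their backs; the gripper's body (76 mm by 85 mm) begins 54 mm behind the grasp point. The pads swing forward as they close: fully open they stand 13 mm farther back than shut.
Start: joints at [69.11, 21.939, 2.515, 91.553, -1.026, 66.532, -2.859], TCP at [0.171, -0.627, 0.231] pointing down, gripper open.
Joint ranges: [-149.38, 149.38], [-23.57, 123.04], [-84.95, 90], [0, 143.3], [-89.99, 269.99], [3.08, 112.72], [-163.45, 163.45]. Speed limits (degrees/s): [159.86, 159.86, 180, 180, 180, 180, 180].

INTERFACE

Orientations are given as a 3x3 rotation matrix whose columns are the frame's x, y, z axes.
In Python, from station import read_state, eyes, order, arm gives the robot as it stands.
- The arm moves only by the tool apply_moves, never from a script. Its argument "targets" is a list of rows, each a list of 2 entries, a list of its own where there are three numbers: the shift along the tool's x, y, z in units of 0.8 m (1.0 is 0.8 m), then the turn about the tool's z in units of 120 degrees (1.0 is 120 degrees). In form: [[[tx, ty, tz], spin], ...]. A call has 1 to 10 rows; each row shifts and turns the commanded pose from where the row before left it, along the tool's axes as they then stand; what a row does not reach is not made up. A row lasts 1/10 s, in which the tool goes at most 50 mm and 8.59 degrees, less where a joint would pass 70% of its speed; a pose out of reach is approached as far as the arm can. A call with a number of a shift or a turn outside -1 to 1 is refused whole. A call with a gripper value outside its range is refused whole. "hand" is the closure, from -1 (fully open) to 1 (shut), so that 0 is half open, set as the call begins (left out, the last holds). The fingers move at their own pace and stop on an object; "newtons" is the grip in N (left out, the last holds). Time passes only in rows, so rows that do not move let the fingers close. It gives the time, the measured TCP pose, the force, the opening and the grip force at its end, in the units of the state.
- read_state(): the state, without advancing time (a new reading comes with each control period).
- eyes.snapshot(name): name is "scene" or "top" or "wrist"; returns a dict with "img" (420x560x3 uint8, blue, green, red), "camera_matrix" (3x3 intrinsics, pixels), "dist" ([k1, k2, p1, p2, k3] as OpenCV has them; the pictures are not rectified), "cam_to_world" (4x4, takes a point from camera to world coordinates). Camera axes: x right, y up, looking along -z (the intrinsics and any distortion apply to the point x, -y, -z); pixel columns grow to the right and rows downward; lengths in m; the calibration is good to about 2 mm. A picture is of the moment at which its call begins. There is no depth.
- order.finish_job(): hands the job in; it is judged then, once.
The state is a dict: "clock": time; "q": joint angles; "qd": joint speeds; "effort": joint torques, N m; "eef_pos": TCP position; "tool_rot": TCP orientation; "force": force on the tool from outside, world axes, zero at the start; "moment": the same for the moment, N m; "finger_gap": finger opening in m; "finger_force": force on a finger pad.
Only numpy, scipy, OpenCV 4.12 (cv2) and the standard library are available. Lean on these libraries where they do the work, as an engineer would, in place of code of your own. Each camera call takes 0.05 s, during which the arm holds its last target. There are 200 camera calls.

## Working session

There is one attempt and no reset: what is moved stays moved. The work goes in short steps, Python scripts to look and compute and a tool call to move; the robot and the scene stay as the last step left them, time stands still between calls to the robot, and variables do not carry over. Pictures are saved under pics/ and viewed, at most 13 in all, crops included, and the job is handed in when it is done.

Besides the shell and the picture viewer there is one more tool, called as name(argument=value, ...), one argument or row to a line, values as JSON. apply_moves: Moves the arm, as the interface text tells. Shifts and turns lie within -1 to 1; 1 stands for 0.8 m of shift or 120 degrees of turn. Its arguments: {"type":"object","properties":{"targets":{"type":"array"},"hand":{"type":"number"},"newtons":{"type":"number"}},"required":["targets"]}

```bash
mkdir -p pics; ls
python3 - <<'E'
from station import read_state, eyes, order, arm
import cv2,pickle
s=read_state();print(s['clock'],s['eef_pos'],s['tool_rot'],s['finger_gap'],arm.grip_point_offset)
d={}
for n in("top","scene"):
    d[n]=eyes.snapshot(n);cv2.imwrite(f"pics/{n}0.png",d[n]["img"]);print(n,d[n]["camera_matrix"],d[n]["dist"],d[n]["cam_to_world"])
pickle.dump(d,open("d.pkl","wb"))
E
```

```text
pics
0.0 [ 0.1711137  -0.62608147  0.22985137] [[ 9.64595344e-01  2.63733011e-01 -8.49030868e-04]
 [ 2.63734338e-01 -9.64591972e-01  2.55457108e-03]
 [-1.45243637e-04 -2.68804596e-03 -9.99996377e-01]] 0.08522957271234388 0.0187
top [[483.93120613   0.         278.90603902]
 [  0.         483.93120613 212.78920807]
 [  0.           0.           1.        ]] [-0.17535999  0.          0.          0.          0.        ] [[ 0.00773474  0.9948461  -0.10110101  0.38614671]
 [-0.99996362  0.0073315  -0.00435946 -0.01581267]
 [-0.00359577  0.10113105  0.99486661  1.59876234]
 [ 0.          0.          0.          1.        ]]
scene [[381.62274156   0.         284.3781331 ]
 [  0.         381.62274156 213.90067396]
 [  0.           0.           1.        ]] [-0.02113106  0.          0.          0.          0.        ] [[ 0.72366743 -0.58010905  0.37387021  0.85430852]
 [ 0.69014792  0.60738968 -0.3934128  -0.35484954]
 [ 0.00113742  0.54272578  0.83990918  0.84000704]
 [ 0.          0.          0.          1.        ]]
```

View pics/top0.png

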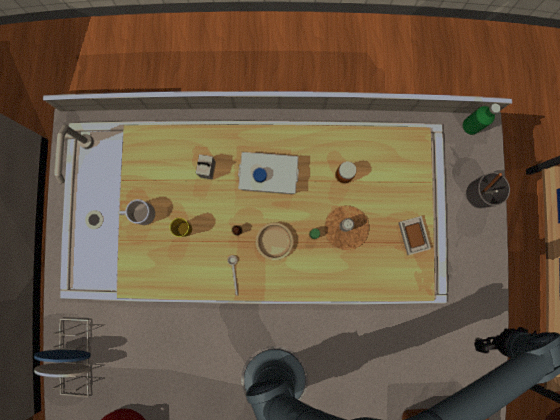

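View pics/scene0.png

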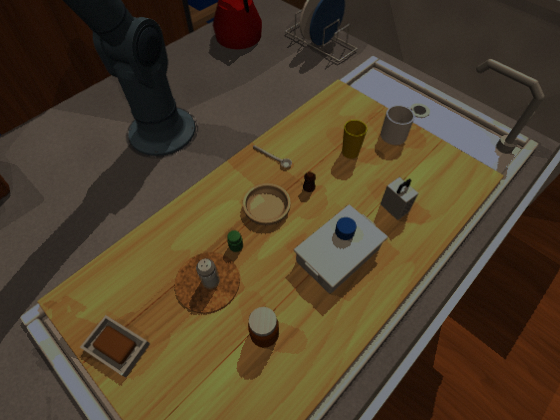

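The top view shows the box at (269,173) with the tin at (260,175), shaker and mat at (347,226), saucer at (275,240), tumbler at (181,228), spice at (315,233) and pepper at (237,230). The scene view shows the same layout obliquely: mat (207,282), saucer (267,205), tumbler (354,140), lid (341,245). Next I'll enlarge both to measure precisely.

```bash
cat > h.py <<'E'
import cv2,pickle,numpy as np
F=np.diag([1,-1,-1.])
def ray(c,p,z):
    u=cv2.undistortPoints(np.array([[p]],float),c["camera_matrix"],np.array(c["dist"]))[0,0]
    T=c["cam_to_world"];d=T[:3,:3]@F@np.array([u[0],u[1],1]);o=T[:3,3]
    return o+d*(z-o[2])/d[2]
def proj(c,P):
    P=np.atleast_2d(P).astype(float);T=c["cam_to_world"];X=(P-T[:3,3])@T[:3,:3]@F
    return cv2.projectPoints(X,np.zeros(3),np.zeros(3),c["camera_matrix"],np.array(c["dist"]))[0][:,0]
def circ(x,y,z,r,n=48):
    t=np.linspace(0,2*np.pi,n);return np.c_[x+r*np.cos(t),y+r*np.sin(t),0*t+z]
def draw(c,curves,box,k,fn,grid=True):
    x0,y0,x1,y1=box
    im=cv2.resize(c["img"][y0:y1,x0:x1],None,fx=k,fy=k,interpolation=cv2.INTER_CUBIC)
    im=cv2.convertScaleAbs(im,alpha=1.3,beta=15)
    for P,col in curves:
        q=((proj(c,P)-[x0,y0]+.5)*k-.5)
        cv2.polylines(im,[np.round(q*8).astype(np.int32)],False,col,1,cv2.LINE_AA,3)
    cv2.imwrite(fn,im)
E
python3 - <<'E'
from h import *
d=pickle.load(open("d.pkl","rb"));t=d["top"];s=d["scene"]
for n,p,z,ps in(("mat",(347,227.5),.045,(207.5,282)),("shakertop",(347.5,225),.125,(205,265)),("saucer",(275.5,240.5),.064,(267,204)),("tumbler rim",(181,227),.135,(354.5,130)),("lid",(269.5,173),.1,(341,246)),("tin",(260,174.5),.13,(346,226)),("spice",(315.5,233),.09,(234.5,236)),("pepper",(237,229.5),.095,(309,176))):
    print(n,ray(t,p,z).round(4),ray(s,ps,z).round(4))
def models():
    pass
R=(0,0,255);G=(0,255,0);B=(255,0,0)
m=ray(t,(347,227.5),.045);sa=ray(t,(275.5,240.5),.064);tu=ray(t,(181,227),.135);sh=ray(t,(347.5,225),.125);l=ray(t,(269.5,173),.1);ti=ray(t,(260,174.5),.13)
c=[(circ(*m[:2],.045,.072),R),(circ(*sa[:2],.064,.06),R),(circ(*sa[:2],.064,.052),R),(circ(*tu[:2],.135,.03),R),(circ(*tu[:2],.04,.0235),G),(circ(*sh[:2],.125,.02),R),(circ(*sh[:2],.045,.02),G),(circ(*ti[:2],.13,.022),R)]
a=np.array([[-.06,-.09],[.06,-.09],[.06,.09],[-.06,.09],[-.06,-.09]])
c.append((np.c_[a+l[:2],np.full(5,.1)],R))
draw(t,c,(150,140,410,270),3,"pics/t1.png")
draw(s,c,(160,100,420,295),3,"pics/s1.png")
E
```

```text
mat [ 0.4979 -0.2291  0.045 ] [ 0.5012 -0.2313  0.045 ]
shakertop [ 0.4999 -0.2197  0.125 ] [ 0.5044 -0.2231  0.125 ]
saucer [0.4537 0.001  0.064 ] [4.579e-01 1.000e-04 6.400e-02]
tumbler rim [0.489  0.2895 0.135 ] [0.4936 0.2856 0.135 ]
lid [0.664  0.0213 0.1   ] [0.6724 0.0169 0.1   ]
tin [0.6535 0.0498 0.13  ] [0.6567 0.0475 0.13  ]
spice [ 0.4769 -0.124   0.09  ] [ 0.48   -0.1242  0.09  ]
pepper [0.4856 0.121  0.095 ] [0.4895 0.1175 0.095 ]
```

View pics/t1.png

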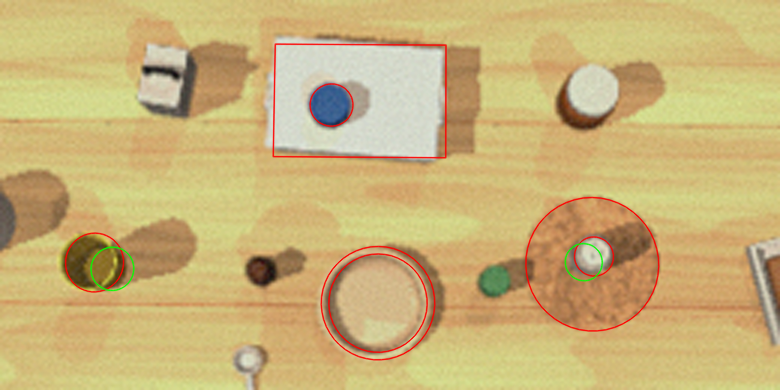

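View pics/s1.png

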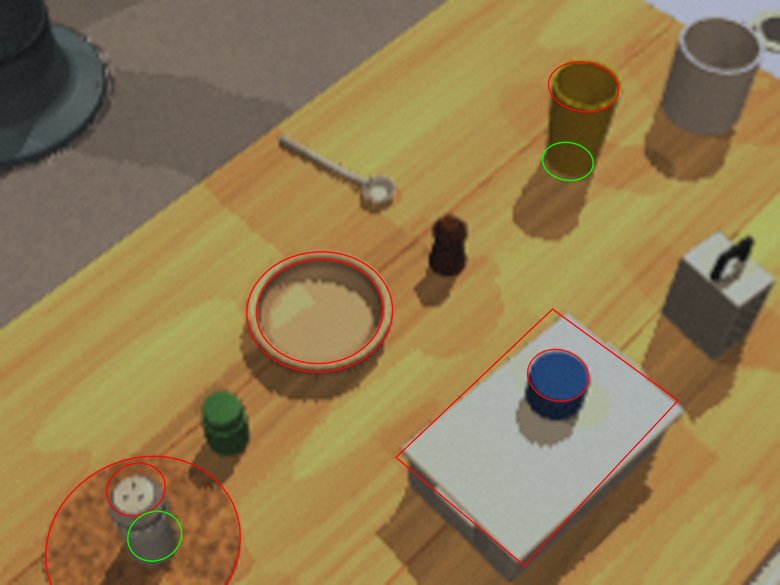

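Overlays fit well. In the crops, mat centre (592,264) and saucer (378,303) agree within about 3–4 mm between the cameras, and the lid's free part is right of the tin. I'll start moving toward the mat.

apply_moves(
  targets=[
    [[0.048, -0.034, 0], 0],
    [[0.048, -0.034, 0], 0],
    [[0.048, -0.034, 0], 0],
    [[0.048, -0.034, 0], 0],
    [[0.048, -0.034, 0], 0],
    [[0.048, -0.034, 0], 0],
    [[0.048, -0.034, 0], 0],
    [[0.048, -0.034, 0], 0],
    [[0.048, -0.034, 0], 0],
    [[0.048, -0.034, 0], 0],
  ],
  hand=-1,
  newtons=40,
)

```text
clock: 1.1
eef_pos: [0.4705, -0.2617, 0.2309]
tool_rot: [[0.965, 0.263, -0.001], [0.263, -0.965, 0.0], [-0.001, -0.0, -1.0]]
force: [0.7, -0.5, 0.6]
finger_gap: 0.0854
finger_force: 0.0
```

apply_moves(
  targets=[
    [[0, 0, 0], -0.0692],
    [[0, 0, 0], -0.0692],
    [[0, 0, 0], -0.0692],
    [[0, 0, 0], -0.0692],
    [[0, 0, 0], -0.0692],
    [[0, 0, 0], -0.0692],
    [[0, 0, 0], -0.0692],
    [[0, 0, 0], -0.0692],
    [[0, 0, 0], -0.0692],
    [[0, 0, 0], 0],
  ],
)

```text
clock: 2.1
eef_pos: [0.4695, -0.2632, 0.2307]
tool_rot: [[-0.0, 1.0, -0.001], [1.0, 0.0, 0.001], [0.001, -0.001, -1.0]]
force: [-0.4, -0.3, 0.3]
finger_gap: 0.0851
finger_force: 0.0
```

Run:
```python
from station import *
from h import *
s=read_state();print(s['clock'],s['eef_pos'],s['tool_rot'].round(4) if hasattr(s['tool_rot'],'round') else s['tool_rot'],s['q'])
w=eyes.snapshot("wrist");pickle.dump(w,open("w1.pkl","wb"));print(w["cam_to_world"].round(4),w["camera_matrix"],w["dist"])
cv2.imwrite("pics/w1.png",w["img"])
```

```text
2.1 [ 0.4695445  -0.26324153  0.2306864 ] [[-0.0e+00  1.0e+00 -1.1e-03]
 [ 1.0e+00  0.0e+00  7.0e-04]
 [ 7.0e-04 -1.1e-03 -1.0e+00]] [ 44.37179958  11.38933275 -21.70918376 106.03174848   4.66741316
  63.51516172  20.96359636]
[[ 1.000e+00  5.000e-04 -7.000e-04  4.691e-01]
 [-2.000e-04  9.496e-01  3.135e-01 -1.828e-01]
 [ 8.000e-04 -3.135e-01  9.496e-01  3.727e-01]
 [ 0.000e+00  0.000e+00  0.000e+00  1.000e+00]] [[371.11376868   0.         279.83035108]
 [  0.         371.11376868 203.86417432]
 [  0.           0.           1.        ]] [-0.08209637  0.          0.          0.          0.        ]
```

View pics/w1.png

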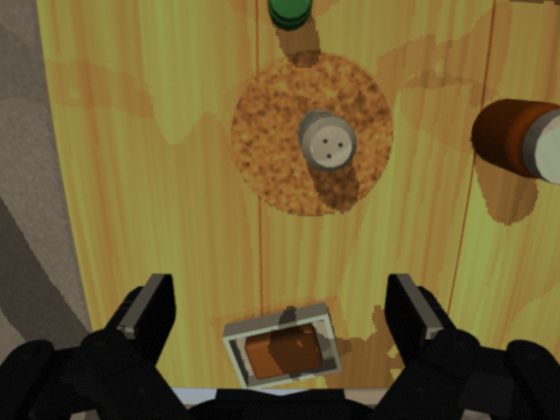

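Wrist view: the mat spans columns 232–393 and rows 52–216, with its centre near (312,134). The shaker's chrome top is at about (328,141), and the fingers are left and right of it.

Run:
```python
from h import *
from scipy.optimize import least_squares
w=pickle.load(open("w1.pkl","rb"))
L,R,T,B=[ray(w,p,.045) for p in((232,134),(393.5,134),(312,52.5),(312,216))]
print((L+R)/2,(T+B)/2,R[0]-L[0],T[1]-B[1])
for z in(.125,.13):print(z,ray(w,(328.5,142),z))
d=pickle.load(open("d.pkl","rb"))
for n in("top","scene"):
    print(n,ray(d[n],{"top":(347.8,225.5),"scene":(205,264.5)}[n],.13))
```

```text
[ 0.49867409 -0.22607638  0.045     ] [ 0.49789795 -0.23078792  0.045     ] 0.14258879385583556 0.14436303376827975
0.125 [ 0.50188524 -0.22098477  0.125     ]
0.13 [ 0.50122431 -0.22021308  0.13      ]
top [ 0.49795994 -0.21995934  0.13      ]
scene [ 0.50594187 -0.22327939  0.13      ]
```

apply_moves(
  targets=[
    [[0.026, 0.02, 0], 0],
    [[0.026, 0.02, 0], 0],
    [[0, 0, 0.038], 0],
    [[0, 0, 0.038], 0],
    [[0, 0, 0.038], 0],
    [[0, 0, 0.038], 0],
    [[0, 0, 0.018], 0],
    [[0, 0, 0.018], 0],
    [[0, 0, 0], 0],
    [[0, 0, 0], 0],
  ],
)

```text
clock: 3.15
eef_pos: [0.5028, -0.222, 0.0816]
tool_rot: [[0.0, 1.0, 0.001], [1.0, -0.0, -0.0], [-0.0, 0.001, -1.0]]
force: [0.2, 0.4, 0.8]
finger_gap: 0.0852
finger_force: 0.0
```

apply_moves(
  targets=[
    [[0, 0, 0], 0],
    [[0, 0, 0], 0],
    [[0, 0, 0], 0],
    [[0, 0, 0], 0],
    [[0, 0, 0], 0],
    [[0, 0, 0], 0],
    [[0, 0, 0], 0],
    [[0, 0, 0], 0],
    [[0, 0, 0], 0],
    [[0, 0, 0], 0],
  ],
  hand=0.4,
  newtons=35,
)

```text
clock: 4.15
eef_pos: [0.5029, -0.2221, 0.082]
tool_rot: [[-0.0, 1.0, 0.001], [1.0, 0.0, -0.001], [-0.001, 0.001, -1.0]]
force: [-0.4, 1.0, 6.2]
finger_gap: 0.0388
finger_force: 35.1
```

apply_moves(
  targets=[
    [[0, 0, -0.02], 0],
    [[0, 0, -0.037], 0],
    [[0, 0, -0.037], 0],
    [[0, 0, -0.037], 0],
    [[0.04, 0.034, 0], 0],
    [[0.04, 0.034, 0], 0],
    [[0.04, 0.034, 0], 0],
    [[0.04, 0.034, 0], 0],
    [[0.04, 0.034, 0], 0],
    [[0.04, 0.034, 0], 0],
  ],
)

```text
clock: 5.15
eef_pos: [0.6653, -0.0286, 0.1844]
tool_rot: [[-0.0, 1.0, -0.002], [1.0, 0.0, -0.0], [-0.0, -0.002, -1.0]]
force: [0.7, -0.3, -1.0]
finger_gap: 0.0392
finger_force: 35.7
```

apply_moves(
  targets=[
    [[0, 0, 0], 0],
    [[0, 0, 0], 0],
    [[0, 0, 0.02], 0],
    [[0, 0, 0.02], 0],
    [[0, 0, 0.01], 0],
    [[0, 0, 0.004], 0],
    [[0, 0, 0], 0],
    [[0, 0, 0], 0],
  ],
)

```text
clock: 5.95
eef_pos: [0.6655, -0.0298, 0.1429]
tool_rot: [[-0.0, 1.0, 0.001], [1.0, 0.0, 0.0], [0.0, 0.001, -1.0]]
force: [0.4, 0.5, -0.9]
finger_gap: 0.0388
finger_force: 35.8
```

Run:
```python
from station import *
from h import *
s=read_state();print(s['clock'],s['eef_pos'],s['force'],s['finger_gap'])
c=eyes.snapshot("scene")
p=[(circ(s['eef_pos'][0],s['eef_pos'][1],.1,.02),(0,0,255))]
draw(c,p,(230,130,430,280),4,"pics/s2.png")
```

```text
5.95 [ 0.66546375 -0.02981151  0.14285802] [ 0.42839435  0.52440735 -0.85239412] 0.03875755499210489
```

View pics/s2.png

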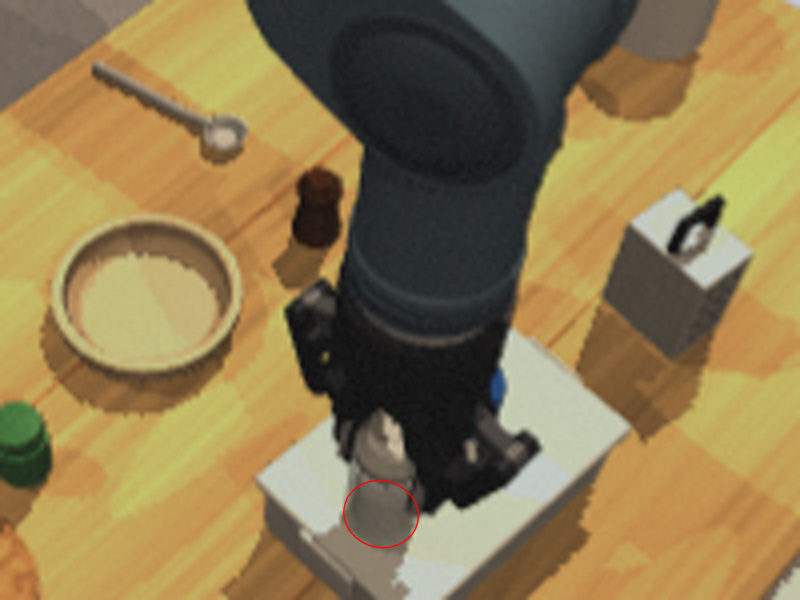

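The crop shows the shaker hanging upright over the lid's free end, with its base near (382,513), inside the lid and clear of the tin. I'll lower it in small steps.

apply_moves(
  targets=[
    [[0, 0, 0.003], 0],
    [[0, 0, 0.002], 0],
    [[0, 0, 0.001], 0],
    [[0, 0, 0], 0],
  ],
)

```text
clock: 6.4
eef_pos: [0.6651, -0.0296, 0.1375]
tool_rot: [[-0.001, 1.0, -0.0], [1.0, 0.001, -0.0], [-0.0, -0.0, -1.0]]
force: [0.6, -0.5, -1.1]
finger_gap: 0.0391
finger_force: 35.8
```

apply_moves(
  targets=[
    [[0, 0, 0.001], 0],
    [[0, 0, 0.001], 0],
    [[0, 0, 0], 0],
    [[0, 0, 0], 0],
  ],
)

```text
clock: 6.8
eef_pos: [0.6654, -0.0296, 0.137]
tool_rot: [[-0.0, 1.0, 0.0], [1.0, 0.0, -0.0], [-0.0, 0.0, -1.0]]
force: [-2.9, -0.1, 5.4]
finger_gap: 0.0387
finger_force: 36.2
```

apply_moves(
  targets=[
    [[0, 0, 0], 0],
    [[0, 0, 0], 0],
    [[0, 0, 0], 0],
    [[0, 0, 0], 0],
    [[0, 0, 0], 0],
    [[0, 0, 0], 0],
    [[0, 0, 0], 0],
    [[0, 0, 0], 0],
  ],
  hand=-1,
)

```text
clock: 7.6
eef_pos: [0.6652, -0.0297, 0.1361]
tool_rot: [[-0.0, 1.0, 0.0], [1.0, 0.0, -0.0], [-0.0, 0.0, -1.0]]
force: [0.0, -1.1, 1.1]
finger_gap: 0.0854
finger_force: 0.0
```

apply_moves(
  targets=[
    [[0, 0, -0.02], 0],
    [[0, 0, -0.04], 0],
    [[0, 0, -0.058], 0],
    [[-0.001, -0.05, 0], 0],
    [[-0.001, -0.05, 0], 0],
    [[-0.001, -0.05, 0], 0],
    [[-0.001, -0.05, 0], 0],
    [[-0.001, -0.06, 0], 0],
    [[0, 0, 0], 0],
    [[0, 0, 0], 0],
  ],
)

```text
clock: 8.6
eef_pos: [0.4563, -0.034, 0.2314]
tool_rot: [[-0.0, 1.0, 0.002], [1.0, 0.0, -0.002], [-0.002, 0.002, -1.0]]
force: [0.2, -0.3, 0.4]
finger_gap: 0.0858
finger_force: 0.0
```

Run:
```python
from station import *
from h import *
s=read_state();print(s['clock'],s['eef_pos'],s['finger_gap'])
w=eyes.snapshot("wrist");t=eyes.snapshot("top");c=eyes.snapshot("scene");pickle.dump((w,t,c),open("w2.pkl","wb"))
R=(0,0,255)
draw(w,[(circ(.4545,.0005,.064,.06),R),(circ(.4545,.0005,.064,.052),R),(circ(.4545,.0005,.045,.042),R)],(0,0,560,420),1,"pics/a.png")
draw(c,[(circ(.6653,-.0297,.1,.02),R),(circ(.6653,-.0297,.185,.015),R)],(240,160,420,300),1.8,"pics/b.png")
a=cv2.imread("pics/a.png")[:300,130:];b=cv2.imread("pics/b.png")
H=max(len(a),len(b));f=lambda i:cv2.copyMakeBorder(i,0,H-len(i),0,0,0)
cv2.imwrite("pics/c3.png",np.hstack([f(a),f(b)]))
```

```text
8.6 [ 0.45631425 -0.03398601  0.23138649] 0.0858112054496862
```

View pics/c3.png

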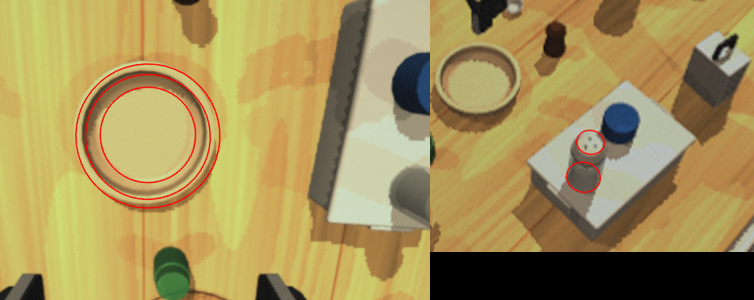

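The wrist crop shows the saucer matching the drawn rim circles (centre ~(148,135) in the crop). The scene crop shows the shaker standing upright on the lid beside the tin, which hasn't moved. I'll now take the saucer's far lip.

apply_moves(
  targets=[
    [[0.021, 0.034, 0], 0],
    [[0.022, 0.034, 0], 0],
    [[0, 0, 0.04], 0],
    [[0, 0, 0.04], 0],
    [[0, 0, 0.04], 0],
    [[0, 0, 0.04], 0],
    [[0, 0, 0.03], 0],
    [[0, 0, 0.015], 0],
    [[0, 0, 0.012], 0],
    [[0, 0, 0], 0],
  ],
  hand=0.18,
)

```text
clock: 9.75
eef_pos: [0.512, 0.0009, 0.0563]
tool_rot: [[-0.0, 1.0, -0.001], [1.0, 0.0, 0.001], [0.001, -0.001, -1.0]]
force: [-0.4, 0.1, -0.3]
finger_gap: 0.0353
finger_force: 0.0
```

apply_moves(
  targets=[
    [[0, 0, 0.004], 0],
    [[0, 0, 0.004], 0],
    [[0, 0, 0], 0],
    [[0, 0, 0], 0],
  ],
)

```text
clock: 10.15
eef_pos: [0.512, 0.0006, 0.051]
tool_rot: [[-0.0, 1.0, 0.001], [1.0, 0.0, -0.0], [-0.0, 0.001, -1.0]]
force: [0.4, -0.1, -0.3]
finger_gap: 0.0352
finger_force: 0.0
```

apply_moves(
  targets=[
    [[0, -0.001, 0.001], 0],
    [[0, 0, 0], 0],
    [[0, 0, 0], 0],
    [[0, 0, 0], 0],
    [[0, 0, 0], 0],
    [[0, 0, 0], 0],
    [[0, 0, 0], 0],
    [[0, 0, 0], 0],
  ],
  hand=1,
  newtons=50,
)

```text
clock: 10.95
eef_pos: [0.5104, 0.0006, 0.0499]
tool_rot: [[-0.0, 1.0, -0.001], [1.0, 0.0, -0.0], [-0.0, -0.001, -1.0]]
force: [-1.7, 0.3, 6.4]
finger_gap: 0.0082
finger_force: 49.7
```

apply_moves(
  targets=[
    [[0, 0, -0.006], 0],
    [[0, 0, -0.02], 0],
    [[0, 0, -0.035], 0],
    [[0, 0, -0.035], 0],
    [[0, 0, -0.008], 0],
    [[0, 0, 0], 0],
    [[0, 0, 0], 0],
  ],
)

```text
clock: 11.65
eef_pos: [0.5098, 0.0004, 0.1316]
tool_rot: [[-0.0, 1.0, -0.002], [1.0, 0.0, -0.0], [-0.0, -0.002, -1.0]]
force: [-0.8, -0.2, -1.1]
finger_gap: 0.0063
finger_force: 49.2
```

apply_moves(
  targets=[
    [[-0.02, 0.005, 0], 0],
    [[-0.038, 0.007, 0], 0],
    [[-0.038, 0.007, 0], 0],
    [[-0.038, 0.007, 0], 0],
    [[-0.038, 0.007, 0], 0],
    [[-0.038, 0.007, 0], 0],
    [[-0.038, 0.007, 0], 0],
    [[-0.025, 0.006, 0], 0],
    [[-0.015, 0.002, 0], 0],
    [[0, 0, 0], 0],
  ],
)

```text
clock: 12.65
eef_pos: [0.5542, -0.2314, 0.1318]
tool_rot: [[0.002, 1.0, -0.001], [1.0, -0.002, 0.0], [0.0, -0.001, -1.0]]
force: [0.1, -0.7, -1.5]
finger_gap: 0.0067
finger_force: 49.3
```

Run:
```python
from station import *
from h import *
s=read_state();print(s['clock'],s['eef_pos'],s['finger_gap'],s['tool_rot'])
w=eyes.snapshot("wrist");c=eyes.snapshot("scene");pickle.dump((w,c),open("w3.pkl","wb"))
R=(0,0,255);G=(255,0,0)
x,y,z=s['eef_pos'];x-=.056;z-=.01
p=[(circ(x,y,z+.024,.06),R),(circ(x,y,z+.024,.052),R),(circ(x,y,z+.005,.042),R),(circ(.4985,-.2295,.045,.072),G)]
draw(w,p,(0,0,560,420),1,"pics/a.png");draw(c,p,(150,170,340,320),2,"pics/b.png")
a=cv2.imread("pics/a.png")[:,60:480];b=cv2.imread("pics/b.png")
H=max(len(a),len(b));f=lambda i:cv2.copyMakeBorder(i,0,H-len(i),0,0,0)
cv2.imwrite("pics/c4.png",np.hstack([f(a),f(b)]))
```

```text
12.65 [ 0.55420002 -0.23140345  0.13175006] 0.006685665854103846 [[ 2.41877557e-03  9.99995955e-01 -1.49680286e-03]
 [ 9.99997045e-01 -2.41840815e-03  2.47229144e-04]
 [ 2.43608264e-04 -1.49739643e-03 -9.99998849e-01]]
```

View pics/c4.png

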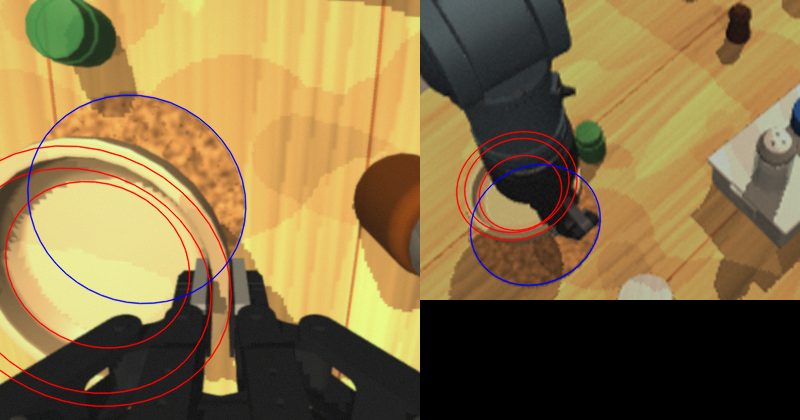

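The wrist half shows the saucer held between the pads near (220,290), over the mat, and maybe drooping slightly. The scene half shows it over the mat, with the shaker standing on the lid. I'll lower it gently and watch the force, so that contact levels it.

apply_moves(
  targets=[
    [[0.002, 0.001, 0.03], 0],
    [[0, 0, 0.03], 0],
    [[0, 0, 0.012], 0],
    [[0, 0, 0.005], 0],
    [[0, 0, 0], 0],
    [[0, 0, 0], 0],
  ],
)

```text
clock: 13.35
eef_pos: [0.5567, -0.228, 0.0724]
tool_rot: [[-0.001, 1.0, 0.002], [1.0, 0.001, -0.001], [-0.001, 0.002, -1.0]]
force: [1.0, 0.4, -0.9]
finger_gap: 0.0067
finger_force: 49.3
```

apply_moves(
  targets=[
    [[0, 0, 0.002], 0],
    [[0, 0, 0.002], 0],
    [[0, 0, 0.002], 0],
    [[0, 0, 0], 0],
  ],
)

```text
clock: 13.75
eef_pos: [0.5562, -0.2284, 0.0669]
tool_rot: [[-0.0, 1.0, 0.001], [1.0, 0.0, -0.0], [-0.0, 0.001, -1.0]]
force: [1.5, -0.0, 0.5]
finger_gap: 0.0065
finger_force: 49.5
```

apply_moves(
  targets=[
    [[0, -0.001, 0.002], 0],
    [[0, 0, 0.002], 0],
    [[0, 0, 0.002], 0],
    [[0, 0, 0], 0],
  ],
  newtons=25,
)

```text
clock: 14.15
eef_pos: [0.5571, -0.2284, 0.0633]
tool_rot: [[-0.001, 1.0, 0.004], [1.0, 0.001, -0.001], [-0.001, 0.004, -1.0]]
force: [2.2, -0.4, 6.3]
finger_gap: 0.007
finger_force: 55.1
```

apply_moves(
  targets=[
    [[0, 0, 0.002], 0],
    [[0, 0, 0.002], 0],
    [[0, 0, 0], 0],
    [[0, 0, 0], 0],
  ],
)

```text
clock: 14.55
eef_pos: [0.5576, -0.2285, 0.0609]
tool_rot: [[-0.001, 1.0, 0.005], [1.0, 0.001, -0.001], [-0.001, 0.005, -1.0]]
force: [2.6, -0.8, 8.2]
finger_gap: 0.0068
finger_force: 61.7
```

apply_moves(
  targets=[
    [[0, 0, 0.002], 0],
    [[0, 0, 0.002], 0],
    [[0, 0, 0], 0],
    [[0, 0, 0], 0],
  ],
)

```text
clock: 14.95
eef_pos: [0.5581, -0.2285, 0.0582]
tool_rot: [[-0.001, 1.0, 0.005], [1.0, 0.001, -0.002], [-0.002, 0.005, -1.0]]
force: [2.1, -0.8, 10.2]
finger_gap: 0.0068
finger_force: 69.2
```

apply_moves(
  targets=[
    [[0, 0, 0.002], 0],
    [[0, 0, 0.001], 0],
    [[0, 0, 0], 0],
    [[0, 0, 0], 0],
  ],
)

```text
clock: 15.35
eef_pos: [0.5585, -0.2285, 0.0563]
tool_rot: [[-0.001, 1.0, 0.006], [1.0, 0.001, -0.002], [-0.002, 0.006, -1.0]]
force: [2.7, 0.2, 11.8]
finger_gap: 0.0066
finger_force: 75.0
```

apply_moves(
  targets=[
    [[0, 0, 0.002], 0],
    [[0, 0, 0], 0],
    [[0, 0, 0], 0],
  ],
)

```text
clock: 15.65
eef_pos: [0.5587, -0.2285, 0.0551]
tool_rot: [[-0.001, 1.0, 0.006], [1.0, 0.001, -0.002], [-0.002, 0.006, -1.0]]
force: [2.5, 0.2, 12.5]
finger_gap: 0.0067
finger_force: 78.8
```

apply_moves(
  targets=[
    [[0, 0, 0], 0],
    [[0, 0, 0], 0],
    [[0, 0, 0], 0],
    [[0, 0, 0], 0],
  ],
  hand=0.8,
)

```text
clock: 16.05
eef_pos: [0.5586, -0.2285, 0.0547]
tool_rot: [[-0.001, 1.0, 0.007], [1.0, 0.001, -0.002], [-0.002, 0.007, -1.0]]
force: [0.5, 0.9, 11.8]
finger_gap: 0.0085
finger_force: 28.8
```

apply_moves(
  targets=[
    [[0, 0, 0], 0],
    [[0, 0, 0], 0],
    [[0, 0, 0], 0],
  ],
  hand=0.6,
)

```text
clock: 16.35
eef_pos: [0.5545, -0.2281, 0.0508]
tool_rot: [[-0.0, 1.0, -0.0], [1.0, 0.0, 0.0], [0.0, -0.0, -1.0]]
force: [0.5, 0.6, 1.7]
finger_gap: 0.0174
finger_force: 0.6
```

apply_moves(
  targets=[
    [[0, 0, 0], 0],
    [[0, 0, 0], 0],
    [[0, 0, 0], 0],
  ],
  hand=0.25,
)

```text
clock: 16.65
eef_pos: [0.554, -0.228, 0.0506]
tool_rot: [[-0.0, 1.0, -0.002], [1.0, 0.0, 0.0], [0.0, -0.002, -1.0]]
force: [0.3, -0.1, -0.1]
finger_gap: 0.0321
finger_force: 0.0
```

apply_moves(
  targets=[
    [[0, 0, -0.01], 0],
    [[0, 0, -0.035], 0],
    [[0, 0, -0.06], 0],
    [[0, 0, -0.06], 0],
    [[0, 0, -0.06], 0],
    [[-0.022, -0.035, 0], 0],
    [[-0.022, -0.035, 0], 0],
    [[0, 0, 0], 0],
    [[0, 0, 0], 0],
  ],
)

```text
clock: 17.55
eef_pos: [0.498, -0.2642, 0.2318]
tool_rot: [[0.002, 1.0, 0.0], [1.0, -0.002, -0.001], [-0.001, 0.0, -1.0]]
force: [0.3, -0.2, -0.2]
finger_gap: 0.0323
finger_force: 0.0
```

Run:
```python
from station import *
from h import *
from scipy.optimize import least_squares
s=read_state();print(s['clock'],s['eef_pos'])
w=eyes.snapshot("wrist");t=eyes.snapshot("top");c=eyes.snapshot("scene");pickle.dump((w,t,c),open("w4.pkl","wb"))
R=(0,0,255);G=(255,0,0)
p=[(circ(.4985,-.2295,.069,.06),R),(circ(.4985,-.2295,.05,.042),R),(circ(.4985,-.2295,.045,.072),G)]
draw(w,p,(200,20,420,240),2.2,"pics/a.png");draw(c,p,(160,220,260,330),3,"pics/b.png")
a=cv2.imread("pics/a.png");b=cv2.imread("pics/b.png")
H=max(len(a),len(b));f=lambda i:cv2.copyMakeBorder(i,0,H-len(i),0,0,0)
cv2.imwrite("pics/c5.png",np.hstack([f(a),f(b)]))
```

```text
17.55 [ 0.49801927 -0.26420263  0.23177503]
```

View pics/c5.png

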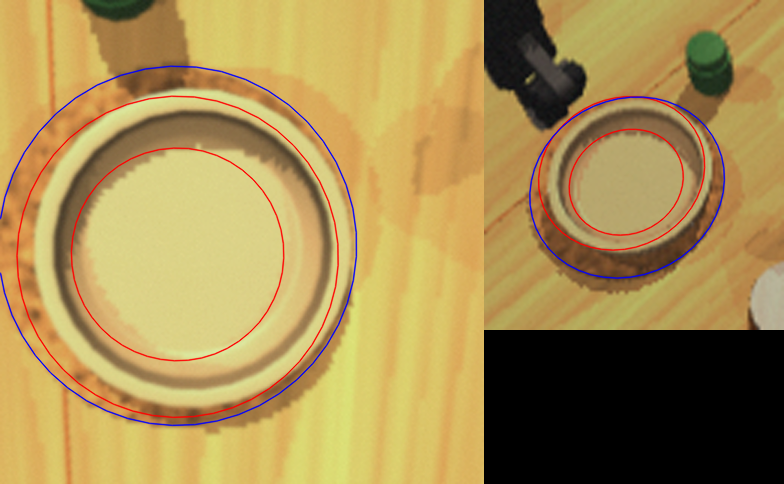

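The saucer lies flat inside the mat but off-centre. In the crop its rim spans 36–352 by 88–408, against the wanted circle of 17–338 by 96–417. That is about +6 mm in x and +3 mm in y. I'll re-grip the lip lightly and slide it without lifting.

apply_moves(
  targets=[
    [[0.023, 0.039, 0], 0],
    [[0.024, 0.039, 0], 0],
    [[0, 0, 0.05], 0],
    [[0, 0, 0.05], 0],
    [[0, 0, 0.05], 0],
    [[0, 0, 0.035], 0],
    [[0, 0, 0.02], 0],
    [[0, 0, 0.01], 0],
    [[0, 0, 0.003], 0],
    [[0, 0, 0], 0],
  ],
)

```text
clock: 18.7
eef_pos: [0.5625, -0.2258, 0.058]
tool_rot: [[-0.001, 1.0, 0.002], [1.0, 0.001, -0.001], [-0.001, 0.002, -1.0]]
force: [0.2, -0.7, 0.6]
finger_gap: 0.0317
finger_force: 0.0
```

apply_moves(
  targets=[
    [[0, 0, 0], 0],
    [[0, 0, 0], 0],
    [[0, 0, 0], 0],
    [[0, 0, 0], 0],
  ],
)

```text
clock: 19.1
eef_pos: [0.5615, -0.226, 0.0575]
tool_rot: [[-0.0, 1.0, 0.001], [1.0, 0.0, -0.0], [-0.0, 0.001, -1.0]]
force: [0.3, -0.4, -0.4]
finger_gap: 0.032
finger_force: 0.0
```

apply_moves(
  targets=[
    [[0, -0.001, 0.002], 0],
    [[0, 0, 0], 0],
    [[0, 0, 0], 0],
    [[0, 0, 0], 0],
    [[0, 0, 0], 0],
    [[0, 0, 0], 0],
  ],
  hand=0.82,
  newtons=20,
)

```text
clock: 19.7
eef_pos: [0.56, -0.2258, 0.0552]
tool_rot: [[-0.0, 1.0, -0.001], [1.0, 0.0, 0.0], [0.0, -0.001, -1.0]]
force: [-1.4, 0.0, 1.1]
finger_gap: 0.0091
finger_force: 19.8
```

apply_moves(
  targets=[
    [[-0.001, -0.002, 0], 0],
    [[-0.001, -0.002, 0], 0],
    [[-0.001, -0.002, 0], 0],
    [[-0.001, -0.002, 0], 0],
    [[0, 0, 0], 0],
    [[0, 0, 0], 0],
    [[0, 0, 0], 0],
  ],
)

```text
clock: 20.4
eef_pos: [0.5542, -0.229, 0.0554]
tool_rot: [[-0.0, 1.0, 0.0], [1.0, 0.0, -0.0], [-0.0, 0.0, -1.0]]
force: [2.6, 0.3, 2.8]
finger_gap: 0.0094
finger_force: 20.3
```

Now release, rise, and measure again by fitting the rim numerically.

apply_moves(
  targets=[
    [[0, 0, 0], 0],
    [[0, 0, 0], 0],
    [[0, 0, 0], 0],
    [[0, 0, 0], 0],
    [[0, 0, 0], 0],
  ],
  hand=0.25,
)

```text
clock: 20.9
eef_pos: [0.5537, -0.229, 0.0551]
tool_rot: [[-0.0, 1.0, -0.001], [1.0, 0.0, 0.0], [0.0, -0.001, -1.0]]
force: [0.6, 0.5, -0.0]
finger_gap: 0.0322
finger_force: 0.0
```

apply_moves(
  targets=[
    [[0, 0, -0.01], 0],
    [[0, 0, -0.035], 0],
    [[0, 0, -0.06], 0],
    [[0, 0, -0.06], 0],
    [[0, 0, -0.055], 0],
    [[-0.022, -0.035, 0], 0],
    [[-0.022, -0.035, 0], 0],
    [[0, 0, 0], 0],
    [[0, 0, 0], 0],
  ],
)

```text
clock: 21.8
eef_pos: [0.4973, -0.265, 0.2319]
tool_rot: [[0.002, 1.0, 0.0], [1.0, -0.002, -0.001], [-0.001, 0.0, -1.0]]
force: [0.3, 0.2, 1.2]
finger_gap: 0.032
finger_force: 0.0
```

```bash
cat > fit.py <<'E'
from h import *
from scipy.optimize import least_squares
def mask(w):
    hsv=cv2.cvtColor(w["img"],cv2.COLOR_BGR2HSV);return hsv
def ring_score(w,x,y,z,r,dr=.0025):
    g=cv2.GaussianBlur(cv2.cvtColor(w["img"],cv2.COLOR_BGR2Lab),(3,3),0).astype(np.float32)
    def samp(rr):
        q=proj(w,circ(x,y,z,rr,120)).astype(np.float32)
        return np.stack([cv2.remap(g[:,:,i],q[None,:,0],q[None,:,1],cv2.INTER_LINEAR)[0] for i in range(3)],1)
    return np.median(np.linalg.norm(samp(r+dr)-samp(r-dr),axis=1))+np.mean(np.linalg.norm(samp(r+dr)-samp(r-dr),axis=1))
def fit(w,x0,y0,rings,span=.010):
    best=None
    for st,sp in((.002,span),(.0005,.002)):
        c=[(sum(ring_score(w,x,y,z,r) for z,r in rings),x,y) for x in np.arange(x0-sp,x0+sp+1e-9,st) for y in np.arange(y0-sp,y0+sp+1e-9,st)]
        best=max(c);x0,y0=best[1:]
    return best
E
python3 - <<'E'
from station import *
from fit import *
s=read_state();print(s['clock'],s['eef_pos'])
old=pickle.load(open("w4.pkl","rb"))
w=eyes.snapshot("wrist");t=eyes.snapshot("top");pickle.dump((w,t),open("w5.pkl","wb"))
for n,c in(("old w",old[0]),("old top",old[1]),("new w",w),("new top",t)):
    print(n,"mat",np.round(fit(c,.4985,-.2295,[(.045,.072)]),4),"saucer",np.round(fit(c,.5,-.228,[(.069,.06),(.069,.052)]),4))
print("tumbler top",np.round(fit(t,.489,.2885,[(.135,.03)]),4))
E
```

```text
21.8 [ 0.49730857 -0.26504632  0.23187135]
old w mat [50.3512  0.4945 -0.23  ] saucer [ 2.783975e+02  5.040000e-01 -2.260000e-01]
old top mat [30.8259  0.4935 -0.225 ] saucer [116.815    0.5045  -0.224 ]
new w mat [56.7779  0.4985 -0.23  ] saucer [ 2.919468e+02  5.005000e-01 -2.285000e-01]
new top mat [34.3501  0.4985 -0.228 ] saucer [121.3103   0.5005  -0.2265]
tumbler top [75.2504  0.4905  0.2945]
```

The saucer is now at (0.5005, -0.2285), about 2 mm from the mat centre, and that's good. Next is the tumbler.

apply_moves(
  targets=[
    [[0.06, -0.001, 0], 0],
    [[0.06, -0.001, 0], 0],
    [[0.06, -0.001, 0], 0],
    [[0.06, -0.001, 0], 0],
    [[0.06, -0.001, 0], 0],
    [[0.06, -0.001, 0], 0],
    [[0.06, -0.001, 0], 0],
    [[0.06, -0.001, 0], 0],
    [[0.06, 0, 0], 0],
    [[0.06, 0, 0], 0],
  ],
  hand=-1,
)

```text
clock: 22.9
eef_pos: [0.491, 0.2194, 0.2317]
tool_rot: [[-0.003, 1.0, 0.001], [1.0, 0.003, 0.001], [0.001, 0.001, -1.0]]
force: [0.3, -0.2, -0.3]
finger_gap: 0.0853
finger_force: 0.0
```

apply_moves(
  targets=[
    [[0.03, 0, 0], 0],
    [[0, 0, 0], 0],
    [[0, 0, 0], 0],
  ],
)

```text
clock: 23.2
eef_pos: [0.4909, 0.2415, 0.2312]
tool_rot: [[-0.004, 1.0, -0.001], [1.0, 0.004, 0.0], [0.0, -0.001, -1.0]]
force: [-0.5, -0.8, 0.3]
finger_gap: 0.0857
finger_force: 0.0
```

Run:
```python
from station import *
from fit import *
s=read_state();print(s['clock'],s['eef_pos'],s['tool_rot'])
w=eyes.snapshot("wrist");pickle.dump(w,open("w6.pkl","wb"))
b=fit(w,.4905,.288,[(.135,.03),(.135,.0275)]);print(b, fit(w,.4905,.288,[(.04,.0235)]))
x,y=b[1:];R=(0,0,255)
draw(w,[(circ(x,y,.135,.03),R),(circ(x,y,.04,.0235),(255,0,0))],(0,0,560,420),1.4,"pics/w6.png")
```

```text
23.2 [0.49087436 0.24154895 0.23123287] [[-4.21274342e-03  9.99990950e-01 -5.93993322e-04]
 [ 9.99991010e-01  4.21302850e-03  4.79503363e-04]
 [ 4.82001534e-04 -5.91967957e-04 -9.99999709e-01]]
(np.float32(275.89743), np.float64(0.489), np.float64(0.2935)) (np.float32(77.53457), np.float64(0.49), np.float64(0.2985))
```

View pics/w6.png

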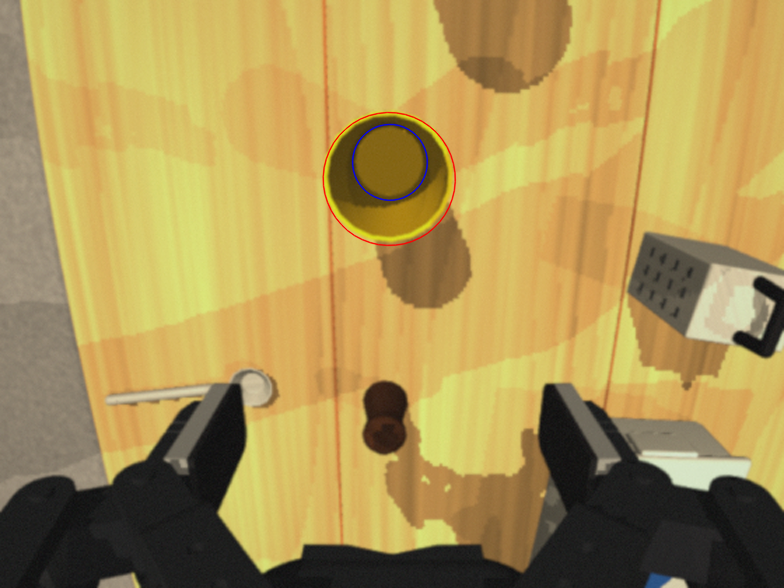

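The overlay matches the tumbler's rim (centre (390,178) in the picture) and foot. It stands upright at (0.489, 0.2935), and the fingers' line clears the mug and grater. I'll descend and grip.

apply_moves(
  targets=[
    [[0.032, -0.001, 0], 0],
    [[0.033, -0.001, 0], 0],
    [[0, 0, 0], 0],
    [[0, 0, 0.04], 0],
    [[0, 0, 0.04], 0],
    [[0, 0, 0.04], 0],
    [[0, 0, 0.04], 0],
    [[0, 0, 0.023], 0],
    [[0, 0, 0], 0],
    [[0, 0, 0], 0],
  ],
)

```text
clock: 24.25
eef_pos: [0.4906, 0.2902, 0.085]
tool_rot: [[0.002, 1.0, -0.0], [1.0, -0.002, -0.001], [-0.001, -0.0, -1.0]]
force: [0.4, -0.0, 0.1]
finger_gap: 0.0854
finger_force: 0.0
```

apply_moves(
  targets=[
    [[0, 0, 0], 0],
    [[0, 0, 0], 0],
    [[0, 0, 0], 0],
    [[0, 0, 0], 0],
    [[0, 0, 0], 0],
    [[0, 0, 0], 0],
    [[0, 0, 0], 0],
    [[0, 0, 0], 0],
  ],
  hand=0,
  newtons=25,
)

```text
clock: 25.05
eef_pos: [0.4911, 0.2929, 0.0869]
tool_rot: [[-0.001, 1.0, 0.003], [1.0, 0.001, 0.001], [0.001, 0.003, -1.0]]
force: [-0.8, -1.3, 6.7]
finger_gap: 0.0572
finger_force: 25.8
```

apply_moves(
  targets=[
    [[0, 0, -0.01], 0],
    [[0, 0, -0.035], 0],
    [[0, 0, -0.04], 0],
    [[0, 0, -0.03], 0],
    [[0, 0, -0.01], 0],
    [[-0.02, 0, 0], 0],
    [[-0.04, 0.001, 0], 0],
    [[-0.055, 0.001, 0], 0],
    [[-0.055, 0.001, 0], 0],
    [[-0.055, 0.001, 0], 0],
  ],
)

```text
clock: 26.05
eef_pos: [0.4921, 0.1099, 0.1839]
tool_rot: [[-0.001, 1.0, -0.002], [1.0, 0.001, -0.0], [-0.0, -0.002, -1.0]]
force: [0.6, -0.4, -0.5]
finger_gap: 0.0572
finger_force: 26.9
```

apply_moves(
  targets=[
    [[-0.055, 0.001, 0], 0],
    [[-0.055, 0.001, 0], 0],
    [[-0.055, 0.001, 0], 0],
    [[-0.055, 0.001, 0], 0],
    [[-0.055, 0.001, 0], 0],
    [[-0.055, 0.001, 0], 0],
    [[-0.045, 0.001, 0], 0],
    [[-0.03, 0.001, 0], 0],
    [[-0.015, 0, 0], 0],
    [[0, 0, 0], 0],
  ],
)

```text
clock: 27.05
eef_pos: [0.4987, -0.2259, 0.184]
tool_rot: [[0.003, 1.0, -0.001], [1.0, -0.003, 0.0], [0.0, -0.002, -1.0]]
force: [0.6, -0.1, -1.6]
finger_gap: 0.0575
finger_force: 26.9
```

Run:
```python
from station import *
from fit import *
s=read_state();print(s['clock'],s['eef_pos'])
x,y,z=s['eef_pos'];zf=z-.0469
w=eyes.snapshot("wrist");c=eyes.snapshot("scene");t=eyes.snapshot("top");pickle.dump((w,c,t),open("w7.pkl","wb"))
for n,k in(("w",w),("s",c)):
    print(n,"rim",np.round(fit(k,x,y,[(zf+.095,.03),(zf+.095,.0275)],.008),4),"saucer",np.round(fit(k,.5,-.228,[(.069,.06),(.069,.052)],.008),4))
```

```text
27.05 [ 0.49866086 -0.22587511  0.18396635]
w rim [ 2.465303e+02  4.972000e-01 -2.264000e-01] saucer [ 2.375396e+02  5.000000e-01 -2.280000e-01]
s rim [116.7043   0.4972  -0.2199] saucer [109.3158   0.5015  -0.23  ]
```

apply_moves(
  targets=[
    [[-0.002, 0.003, 0], 0],
    [[0, 0, 0.02], 0],
    [[0, 0, 0.03], 0],
    [[0, 0, 0.03], 0],
    [[0, 0, 0.015], 0],
    [[0, 0, 0.006], 0],
    [[0, 0, 0], 0],
    [[0, 0, 0], 0],
    [[0, 0, 0], 0],
  ],
)

```text
clock: 28.1
eef_pos: [0.5032, -0.2261, 0.1054]
tool_rot: [[-0.0, 1.0, 0.002], [1.0, 0.0, -0.001], [-0.001, 0.002, -1.0]]
force: [-0.2, -0.4, -1.3]
finger_gap: 0.0576
finger_force: 26.9
```

Run:
```python
from station import *
from fit import *
s=read_state();print(s['clock'],s['eef_pos'],s['force'])
x,y,z=s['eef_pos'];zf=z-.0469
w=eyes.snapshot("wrist")
print("rim",np.round(fit(w,x,y,[(zf+.095,.03),(zf+.095,.0275)],.008),4),"saucer",np.round(fit(w,.5,-.228,[(.069,.06),(.069,.052)],.008),4))
```

```text
28.1 [ 0.50317417 -0.22609455  0.10538675] [-0.22027251 -0.36056598 -1.25490807]
rim [ 2.547353e+02  5.017000e-01 -2.266000e-01] saucer [227.7011   0.5     -0.228 ]
```

apply_moves(
  targets=[
    [[-0.002, -0.002, 0.004], 0],
    [[0, 0, 0.003], 0],
    [[0, 0, 0.001], 0],
    [[0, 0, 0], 0],
    [[0, 0, 0], 0],
  ],
)

```text
clock: 28.65
eef_pos: [0.5004, -0.2273, 0.0976]
tool_rot: [[-0.0, 1.0, -0.0], [1.0, 0.0, 0.0], [0.0, -0.0, -1.0]]
force: [-0.7, 0.4, -0.7]
finger_gap: 0.0575
finger_force: 26.9
```

apply_moves(
  targets=[
    [[0, 0, 0.001], 0],
    [[0, 0, 0.001], 0],
    [[0, 0, 0], 0],
    [[0, 0, 0], 0],
  ],
)

```text
clock: 29.05
eef_pos: [0.5007, -0.2276, 0.097]
tool_rot: [[-0.0, 1.0, 0.0], [1.0, 0.0, -0.001], [-0.001, 0.0, -1.0]]
force: [-1.9, -0.5, 6.1]
finger_gap: 0.0576
finger_force: 27.0
```

Contact. I'll release slowly, rise, and check.

apply_moves(
  targets=[
    [[0, 0, 0], 0],
    [[0, 0, 0], 0],
    [[0, 0, 0], 0],
    [[0, 0, 0], 0],
  ],
  hand=-0.5,
)

```text
clock: 29.45
eef_pos: [0.5004, -0.2272, 0.0958]
tool_rot: [[-0.001, 1.0, -0.0], [1.0, 0.001, 0.0], [0.0, -0.0, -1.0]]
force: [0.7, -0.9, -0.4]
finger_gap: 0.0642
finger_force: 0.0
```

apply_moves(
  targets=[
    [[0, 0, 0], 0],
    [[0, 0, 0], 0],
    [[0, 0, -0.01], 0],
    [[0, 0, -0.03], 0],
    [[0, 0, -0.05], 0],
    [[0, 0, -0.05], 0],
    [[0, 0, -0.03], 0],
    [[-0.045, 0, 0], 0],
    [[0, 0, 0], 0],
    [[0, 0, 0], 0],
  ],
  hand=-1,
)

```text
clock: 30.45
eef_pos: [0.5, -0.2646, 0.2325]
tool_rot: [[0.002, 1.0, 0.0], [1.0, -0.002, -0.0], [-0.0, 0.0, -1.0]]
force: [-0.0, 1.0, -0.7]
finger_gap: 0.0854
finger_force: 0.0
```

Run:
```python
from station import *
from fit import *
s=read_state();print(s['clock'],s['eef_pos'],s['force'],s['finger_gap'])
w=eyes.snapshot("wrist");c=eyes.snapshot("scene");t=eyes.snapshot("top");pickle.dump((w,c,t),open("w8.pkl","wb"))
for n,k in(("w",w),("s",c)):
    print(n,"rim",np.round(fit(k,.5,-.228,[(.145,.03),(.145,.0275)],.008),4),"foot",np.round(fit(k,.5,-.228,[(.05,.0235)],.006),4),"saucer",np.round(fit(k,.5,-.228,[(.069,.06),(.069,.052)],.008),4),"mat",np.round(fit(k,.4985,-.2295,[(.045,.072)],.006),4))
draw(w,[],(150,0,470,300),1.4,"pics/a.png");draw(c,[],(150,170,350,330),1.7,"pics/b.png")
a=cv2.imread("pics/a.png");b=cv2.imread("pics/b.png")
H=max(len(a),len(b));f=lambda i:cv2.copyMakeBorder(i,0,H-len(i),0,0,0)
cv2.imwrite("pics/c9.png",np.hstack([f(a),f(b)]))
```

```text
30.45 [ 0.49999863 -0.26456649  0.23249033] [-0.0477301   0.97674031 -0.69595814] 0.08535183741740165
w rim [ 2.841483e+02  4.975000e-01 -2.260000e-01] foot [80.4974  0.5005 -0.225 ] saucer [ 2.681866e+02  5.005000e-01 -2.285000e-01] mat [57.6428  0.498  -0.2295]
s rim [103.8808   0.4995  -0.2285] foot [55.1148  0.498  -0.225 ] saucer [111.0453   0.501   -0.23  ] mat [43.9088  0.501  -0.232 ]
```

View pics/c9.png

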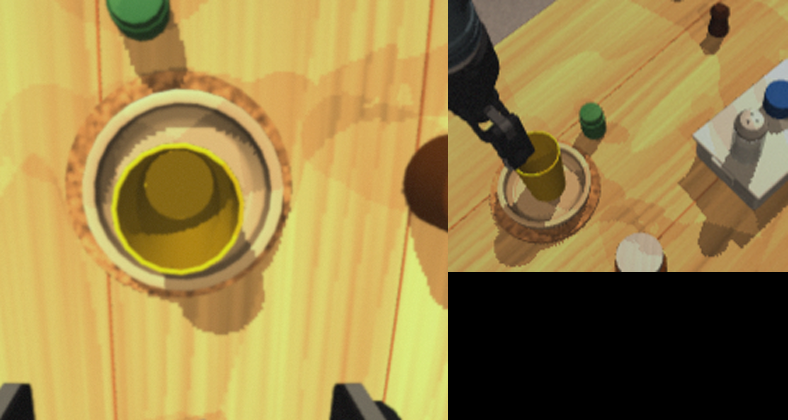

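The tumbler stands upright in the saucer, and the saucer is flat within the mat. The shaker, tin and spice jar are fine. The rim looks 2–3 mm off the saucer's middle, so I'll check this against the lower rings.

Run:
```python
from fit import *
w,c,t=pickle.load(open("w8.pkl","rb"))
for n,k in(("w",w),("s",c),("t",t)):
    f=lambda R,sp=.006:np.round(np.array(fit(k,.5,-.228,R,sp)[1:])*1000,1)
    print(n,"rim",f([(.145,.03)]),f([(.145,.0275)]),"infloor",f([(.0525,.021)]),"saucer",f([(.069,.06)]),f([(.069,.052)]),f([(.05,.042)]))
print(ray(w,(278.6,132),.0525))
```

```text
w rim [ 496. -228.] [ 499.5 -226. ] infloor [ 498. -224.] saucer [ 500.  -228.5] [ 500.5 -228.5] [ 495. -236.]
s rim [ 496. -230.] [ 496.5 -226. ] infloor [ 502.5 -226.5] saucer [ 499.5 -229.5] [ 501.5 -230. ] [ 508.  -232.5]
t rim [ 500. -226.] [ 500. -227.] infloor [ 498. -221.] saucer [ 500.5 -226. ] [ 500.5 -226.5] [ 503. -228.]
[ 0.49909865 -0.2253759   0.0525    ]
```

It's about 2 mm off in both axes. There's plenty of time, so I'll re-grip, lift it slightly, shift it and set it down.

apply_moves(
  targets=[
    [[0.024, -0.001, 0], 0],
    [[0.024, 0, 0], 0],
    [[0, 0, 0], 0],
    [[0, 0, 0.04], 0],
    [[0, 0, 0.04], 0],
    [[0, 0, 0.04], 0],
    [[0, 0, 0.03], 0],
    [[0, 0, 0.019], 0],
    [[0, 0, 0], 0],
    [[0, 0, 0], 0],
  ],
)

```text
clock: 31.6
eef_pos: [0.5004, -0.2248, 0.0975]
tool_rot: [[-0.001, 1.0, 0.001], [1.0, 0.001, -0.0], [-0.0, 0.001, -1.0]]
force: [0.5, 0.2, 0.2]
finger_gap: 0.0854
finger_force: 0.0
```

apply_moves(
  targets=[
    [[0, 0, 0], 0],
    [[0, 0, 0], 0],
    [[0, 0, 0], 0],
    [[0, 0, 0], 0],
    [[0, 0, 0], 0],
    [[0, 0, 0], 0],
  ],
  hand=0,
  newtons=20,
)

```text
clock: 32.2
eef_pos: [0.5008, -0.2256, 0.0987]
tool_rot: [[-0.0, 1.0, 0.002], [1.0, 0.0, -0.002], [-0.002, 0.002, -1.0]]
force: [-1.5, 0.2, 5.7]
finger_gap: 0.0576
finger_force: 20.4
```

Run:
```python
from station import *
from fit import *
s=read_state();print(s['clock'],s['eef_pos'],s['force'])
w=eyes.snapshot("wrist")
f=lambda R,sp=.006:np.round(np.array(fit(w,.5,-.228,R,sp)[1:])*1000,1)
print("rim",f([(.145,.03),(.145,.0275)]),"saucer",f([(.069,.06),(.069,.052)]),f([(.069,.06)]))
```

```text
32.2 [ 0.50082008 -0.22557434  0.09870304] [-1.52736881  0.19030755  5.6671397 ]
rim [ 499.5 -228. ] saucer [ 500.  -228.5] [ 500.  -228.5]
```

Seen from close by, gripping has brought the rim to (499.5, -228), against the saucer at (500, -228.5). That's centred within about 1 mm, so I'll release and withdraw.

apply_moves(
  targets=[
    [[0, 0, 0], 0],
    [[0, 0, 0], 0],
    [[0, 0, 0], 0],
    [[0, 0, 0], 0],
  ],
  hand=-0.5,
)

```text
clock: 32.65
eef_pos: [0.4994, -0.2249, 0.0966]
tool_rot: [[-0.0, 1.0, -0.0], [1.0, 0.0, 0.0], [0.0, -0.0, -1.0]]
force: [-0.6, 0.2, -0.3]
finger_gap: 0.0641
finger_force: 0.0
```

apply_moves(
  targets=[
    [[0, 0, 0], 0],
    [[0, 0, 0], 0],
    [[0, 0, -0.01], 0],
    [[0, 0, -0.03], 0],
    [[0, 0, -0.05], 0],
    [[0, 0, -0.05], 0],
    [[0, 0, -0.04], 0],
    [[-0.045, 0, 0], 0],
    [[0, 0, 0], 0],
    [[0, 0, 0], 0],
  ],
  hand=-1,
)

```text
clock: 33.65
eef_pos: [0.4992, -0.2621, 0.2412]
tool_rot: [[0.002, 1.0, 0.0], [1.0, -0.002, -0.0], [-0.0, 0.0, -1.0]]
force: [-0.5, 1.2, 0.7]
finger_gap: 0.0856
finger_force: 0.0
```

Run:
```python
from station import *
from fit import *
s=read_state();print(s['clock'],s['eef_pos'],s['force'],s['finger_gap'])
w=eyes.snapshot("wrist");c=eyes.snapshot("scene");t=eyes.snapshot("top")
o=pickle.load(open("w8.pkl","rb"))
for n,k in(("w",w),("s",c),("t",t)):
    f=lambda R,sp=.006:np.round(np.array(fit(k,.5,-.228,R,sp)[1:])*1000,1)
    print(n,"rim",f([(.145,.03),(.145,.0275)]),"saucer",f([(.069,.06),(.069,.052)]))
```

```text
33.65 [ 0.49920156 -0.26213733  0.24124832] [-0.54111458  1.194456    0.65339899] 0.08560236499859077
w rim [ 498. -226.] saucer [ 500.5 -228.5]
s rim [ 499.  -228.5] saucer [ 501.  -229.5]
t rim [ 499.5 -226.5] saucer [ 500.5 -226.5]
```

The cameras put the tumbler about 2 mm off the saucer's middle on average, at worst about 3.5 mm. That will do, so I'm handing in.

```bash
python3 -c "
from station import order
print(order.finish_job())"
```

```text
the job is handed in; nothing more can be done
None
```

The job is handed in at about 34 s, no verdict shown: the shaker stands on the lid, the saucer lies flat within the mat (about 2 mm off centre, after one small slide to correct it), and the tumbler stands upright in the saucer about 2 mm from its middle.

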